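# Glue pot under the tap

### The arm

A 6-joint arm with a two-finger parallel gripper is mounted at the origin on the work surface. World frame = base frame: x ahead of the robot, y to its left, z up, the work surface at z = 0. Lengths are in m, angles in rad, forces in N, time in s.
With the tool pointing down it reaches from about 0.4 to 0.825 m from the base axis. Payload 7 kg.
Tool frame: the origin (TCP) lies at the very end of the fingers, on their centre line; the grasp point (between the pads) lies 19 mm behind it; z points along the fingers, y is the line along which they close (so a half turn about z gives the same grasp; the last joint's range is limited). The gripper opens to 85 mm and grips with 20 to 120 N. Pads are 22 mm wide; open, the fingers measure 114 mm over their backs; the gripper's body (76 mm by 85 mm) begins 54 mm behind the grasp point. The pads swing forward as they close: fully open they stand 13 mm farther back than shut.
Start: joints at [-1.022, 0.359, 0.012, 0, -1.224, -0.288], TCP at [0.174, -0.652, 0.231] pointing down, gripper open.
Joint ranges: [-3.07, 3.07], [-1.43, 2.12], [-1.02, 1.25], [-3.03, 1.67], [-3.05, -0], [-3.03, 3.03]. Speed limits (rad/s): [2.39, 2.39, 3.01, 3.14, 3.14, 3.14].

### API

Orientations are given as a rotation vector (axis times angle).
In Python, from station import * gives the robot as it stands.
- The arm moves only by the tool move_arm, never from a script. Its argument "motion" is a list of rows, each a list of 3 entries, a list of its own where there are three numbers: the shift along the world's x, y, z each as a share of 0.8 m, from -1 to 1, then the turn, a rotation vector about the world's x, y, z each as a share of 90 degrees, from -1 to 1, then the finger opening in mm, from 0 to 85.4. A call has 1 to 20 rows; each row is the pose to reach, as a shift and turn from the pose commanded when the call began; what a row does not reach only later rows make up. A row lasts 1/12 s, in which the tool goes at most 41.7 mm and 7.16 degrees, less where a joint would pass 70% of its speed; a pose out of reach is approached as far as the arm can. A call with a number of a shift or a turn outside -1 to 1 is refused whole. A call with a gripper value outside its range is refused whole. The fingers move at their own pace and stop on an object; the grip force is fixed at half the most. Time passes only in rows, so rows that repeat a pose let the fingers close. It gives the time, the measured TCP pose, the force, the opening and the grip force at its end, in the units of the state.
- observe(): the state, without advancing time (a new reading comes with each control period).
- get_image(name): name is "scene" or "side" or "wrist"; returns a dict with "color" (400x640x3 uint8, red, green, blue), "fx", "fy", "cx", "cy" (pixels), "rvec" (rotation vector, rad) and "tvec" (3), from world to camera coordinates, as OpenCV has them. Camera axes: x right, y down, z forward; pixel columns grow to the right and rows downward; lengths in m; the calibration is good to about 2 mm. A picture is of the moment at which its call begins. There is no depth.
- close_job(): hands the job in; it is judged then, once.
Trained networks look in a picture, given as the dict that the camera call returned (one of the last four; its "shot" number tells which), for a name from the list of things; names that differ only in an ending like _2 or _b are one class to them, and where a whole thing is asked for, a point or a joint stands for the part that bears it (a point fixed in the world has none). Each returns a list of dicts, best first, with "confidence" (0 to 1); they miss things now and then, are a little off and sometimes report something else, mostly with a low value. They report only what shows in the picture. A call takes as long as a camera call.
- look_for(picture, label): "at" ([column, row] in pixels, amid what is visible of it).
- place_of(picture, label): "at" ([column, row] in pixels: a listed point, or the origin of a listed thing).
The state is a dict: "time": time; "q": joint angles; "joint_velocities": joint speeds; "effort": joint torques, N m; "tcp_pos": TCP position; "eef_rot": TCP orientation; "contact_force": force on the tool from outside, world axes, zero at the start; "moment": the same for the moment, N m; "width": opening from 0.0 (shut) to 1.0 (fully open); "finger_force": force on a finger pad.
Only numpy, scipy, OpenCV 4.12 (cv2) and the standard library are available. Lean on these libraries where they do the work, as an engineer would, in place of code of your own. Each camera call takes 0.05 s, during which the arm holds its last target. There are 200 camera calls.

### The job

Take the glue pot up and off its forked hook and set it down gently by its handle, upright, in the tray of the feed carriage, with the handle running along the bed. Let go of it, then crank the handwheel, over as many grasps as it takes, until the carriage pointer lines up with the pointer of the tap, so that the pot waits under the spout. Move the carriage only by the handwheel: do not push the carriage or touch the pot once it is under way, do not tip the pot, and leave the other things on the bench where they are.

Things in the scene. Friction and masses are not known exactly. Their poses are not given: they have to be found in the camera images.
- pot: open round steel glue pot, 88 mm across, 70 mm high, 0.3 kg, with a rigid upright arched bail (round bar 10 mm thick, legs 49 mm either side of the axis). Origin: centre of the underside; z up through the mouth, y along the bail's level top bar. It starts hanging by the top bar on the two prongs of the hook.
- grip (a point): middle of the bail's top bar, 125 mm above the pot's underside: a flat-sided wooden grip 16 mm thick, 50 mm long (along the pot's y) and 26 mm high, centred here, to pinch from above, between the prongs.
- hook: fixed wooden stand with a forked steel hook. Origin on the table straight under the hanging bar; the two prongs (10 mm thick) lie 36 mm either side of the middle, point to the stand's -x, and their tips turn up 16 mm above the seat: lift the pot at least 25 mm, then draw it 80 mm to the stand's -x. Post and crosspiece stand 85 to 103 mm to +x, top 238 mm above the table.
- seat (a point): point on the hook midway between the prongs where the middle of the hanging bar lies, 225 mm above the table; its axes are those of the stand.
- bench: fixed grey bed of the rack-feed, 130 by 520 mm, standing on the table. Origin on the table, near the middle of the bed; the carriage travels along its +y, away from the handwheel and towards the tap. The handwheel's axis is upright, at y = -150 mm in this frame.
- tray (a point): centre of the floor of the carriage's aluminium tray, 40 mm above the table; inside 112 by 112 mm, rim 8 mm high. A small dark pointer on the carriage's +x edge is level (in y) with this point. Axes as the bench.
- hub (a point): point on the handwheel's axis at the level of the rim's top, 104 mm above the table; the axes turn with the wheel. The wheel is a black disc handwheel, 130 mm across; its raised rim is 12 mm thick (radius 53 to 65 mm) and stands 29 mm above the disc inside it, so the rim can be pinched from above, one finger inside and one outside. A low hub, 34 mm across, ends 17 mm below the rim's top.
- wheel (a joint): handwheel angle, rad; 0 at the start, grows counterclockwise seen from above; stiff (0.35 N m) and stays where it is left. Each turn of 6.283 rad drives the carriage 120 mm to the bench's +y (19.1 mm per rad); it can be cranked back.
- carriage (a joint): carriage travel, m, 0 at the start, grows to the bench's +y.
- tap: fixed gooseneck tap beside the bed, on its +x side, axes as the bench. Origin on the table, below the line of the tray's centre, where the tray's centre must come: the tap's pointer (on its foot, pointing at the bed) and its spout lie at y = 0 in this frame. Its post stands at x = +120 mm, its arch is 222 mm high.
- spout (a point): mouth of the tap's spout, 16 mm thick, 157 mm above the table, 33 mm to the tap's +x, so that it clears the bail.
- block: loose pale wooden block, 90 by 70 by 60 mm, bystander; origin under its centre.
- jar: loose jar with black cap, 68 mm across, 100 mm high, bystander; origin under its centre.
- log: loose dark upright round of wood, 72 mm across, 85 mm high, bystander; origin under its centre.

How it is judged:
On the way, in this order (a step that is already met when the one before it is completed fails the run):
1. the pot is lifted off the hook and carried clear of it in the fingers (horizontal distance between grip and seat above 0.08 m and contact force between the fingers and pot above 0.5 N), for 0.1 s.
2. the pot is set down in the tray, still held by its handle, before the carriage has moved 15 mm (horizontal distance between pot and tray below 0.02 m and z of pot in the frame of tray below 0.005 m and contact force between pot and carriage above 0.3 N and contact force between the fingers and pot above 0.5 N and value of joint carriage below 0.015 m), for 0.1 s.
3. the pot stands released in the tray (horizontal distance between pot and tray below 0.02 m and angle between pot's own z axis and vertical below 0.1 rad and contact force between the fingers and pot below 0.1 N), for 0.2 s.
At the end, for the whole second after the job is handed in: The carriage pointer is within 4 mm of the tap's pointer along the bed; the pot stands upright (within 0.1 rad) on the floor of the tray, its axis within 20 mm of the tray's centre, its handle within 0.4 rad of the direction of the bed; pot and wheel are at rest (y of tray in the frame of tap between -0.004 and 0.004 m and horizontal distance between pot and tray below 0.02 m and z of pot in the frame of tray below 0.005 m and angle between pot's own z axis and vertical below 0.1 rad and angle between the y axis of pot and the y axis of bench, either way round below 0.4 rad and linear speed of pot below 0.02 m/s and velocity of joint wheel between -0.05 and 0.05 rad/s); the robot touches nothing.
It fails at once if once the carriage has moved 15 mm, the robot touches the pot or the carriage (value of joint carriage above 0.015 m and (contact force between any of the fingers, the arm and pot above 1 N or contact force between any of the fingers, the arm and carriage above 1 N)).
It fails at once if the robot pushes hard on the carriage (contact force between any of the fingers, the arm and carriage above 8 N).
It fails at once if the pot is tipped by more than 0.6 rad (angle between pot's own z axis and vertical above 0.6 rad).
It fails at once if a bystander (block, jar or round of wood) is moved by more than 30 mm (distance of any of block, jar, log from where it was at the start of the episode above 0.03 m).
It also fails if it takes over 72 s, if anything falls off the work surface, if the arm or the gripper's body presses on something with over 40 N, if the wrist force passes 120 N, or if a joint passes its speed limit or range.

## Working session

There is one attempt and no reset: what is moved stays moved. The work goes in short steps, Python scripts to look and compute and a tool call to move; the robot and the scene stay as the last step left them, time stands still between calls to the robot, and variables do not carry over. Pictures are saved under pics/ and viewed, at most 10 in all, crops included, and the job is handed in when it is done.

Besides the shell and the picture viewer there is one more tool, called after "Emit:" as name(argument=value, ...) on one line, values as JSON. move_arm: Moves the arm, as the interface text tells. Shift numbers are shares of 0.8 m and turn numbers shares of 90 degrees, none past 1 either way. Its arguments: {"type":"object","properties":{"motion":{"type":"array","items":{"type":"array"}}},"required":["motion"]}

```bash
mkdir -p pics; cat > h.py <<'E'
from station import *
import numpy as np, cv2
def snap(n,save=None):
    p=get_image(n)
    if save: cv2.imwrite('pics/'+save,p['color'][:,:,::-1])
    return p
def P(p):
    R=cv2.Rodrigues(np.array(p['rvec'],float))[0]; t=np.array(p['tvec'],float)
    K=np.array([[p['fx'],0,p['cx']],[0,p['fy'],p['cy']],[0,0,1]])
    return K,R,t
def onz(p,uv,z):
    K,R,t=P(p); d=R.T@np.linalg.inv(K)@np.array([uv[0],uv[1],1.]); c=-R.T@t
    return c+d*(z-c[2])/d[2]
def tri(obs):
    A=[];b=[]
    for p,uv in obs:
        K,R,t=P(p); M=K@np.c_[R,t]
        for i in (0,1):
            r=uv[i]*M[2]-M[i]; A.append(r[:3]);b.append(-r[3])
    x=np.linalg.lstsq(np.array(A),np.array(b),rcond=None)[0]
    return x
def proj(p,X):
    K,R,t=P(p); q=K@(R@np.asarray(X,float)+t); return q[:2]/q[2]
E
python3 - <<'E'
from h import *
ps=[snap('scene','scene0.png'),snap('side','side0.png')]
for l in ['pot','grip','hook','seat','bench','tray','hub','tap','spout','block','jar','log']:
    r=[place_of(p,l)[:1] for p in ps]
    print(l,[(np.round(x[0]['at'],1).tolist(),round(x[0]['confidence'],2)) if x else None for x in r], end=' ')
    if r[0] and r[1]: print(np.round(tri([(ps[i],r[i][0]['at']) for i in (0,1)]),4))
    else: print()
print(observe())
E
```

```text
pot [([201.1, 274.5], 0.55), ([407.7, 176.2], 0.76)] [ 0.4915 -0.3859  0.0929]
grip [([190.8, 251.0], 0.95), ([409.1, 145.4], 0.89)] [ 0.4834 -0.3762  0.2194]
hook [([209.2, 285.8], 0.66), ([403.4, 200.4], 0.83)] [ 0.4937 -0.378  -0.0028]
seat [([194.6, 253.3], 0.78), ([413.5, 144.4], 0.9)] [ 0.4839 -0.3771  0.2171]
bench [([315.3, 210.8], 0.63), ([328.7, 263.1], 0.84)] [ 0.509   0.0711 -0.001 ]
tray [([322.6, 196.9], 0.98), ([323.0, 257.6], 0.97)] [0.5041 0.1088 0.046 ]
hub [([279.5, 217.4], 0.56), ([355.5, 211.7], 0.91)] [ 0.5039 -0.0743  0.1046]
tap [([351.9, 266.9], 0.43), None] 
spout [([345.3, 173.9], 0.76), None] 
block [([351.3, 269.8], 0.58), ([273.3, 222.7], 0.6)] [0.7699 0.0075 0.0041]
jar [([384.1, 141.6], 0.93), ([233.4, 374.1], 0.69)] [ 0.4536  0.4941 -0.0031]
log [([310.7, 295.8], 0.57), ([309.8, 205.2], 0.72)] [ 7.453e-01 -1.544e-01 -4.000e-04]
{'time': 1.3, 'q': array([-1.02188354e+00,  3.58582140e-01,  1.18730492e-02, -1.20715384e-05,
       -1.22408264e+00, -2.88086089e-01]), 'joint_velocities': array([ 1.64401253e-03, -1.13913232e-05, -1.66797344e-04,  9.69092770e-05,
        5.04931363e-04, -1.36273814e-03]), 'effort': array([ 1.54066532e-05, -5.82983351e+01,  2.93662763e+01,  6.94197938e+00,
       -5.86495244e-04, -4.98836573e-05]), 'tcp_pos': array([ 0.17403469, -0.6521454 ,  0.23129987]), 'eef_rot': array([-4.08537275e-01,  3.11490366e+00,  6.55388624e-07]), 'contact_force': array([0.31037887, 0.74081804, 0.17180599]), 'moment': array([ 0.03053758, -0.06844847,  0.03745629]), 'finger_force': 0.0, 'width': 1.00080723421687}
```

```bash
python3 -c "
import cv2,numpy as np
a=cv2.imread('pics/scene0.png');b=cv2.imread('pics/side0.png')
print(a.shape)"
```

```text
(400, 640, 3)
```

View pics/scene0.png

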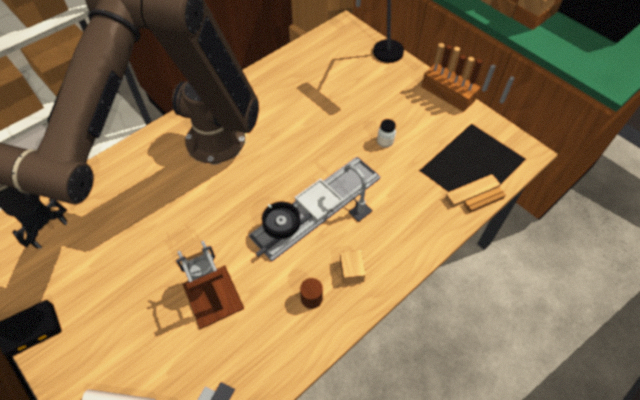

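View pics/side0.png

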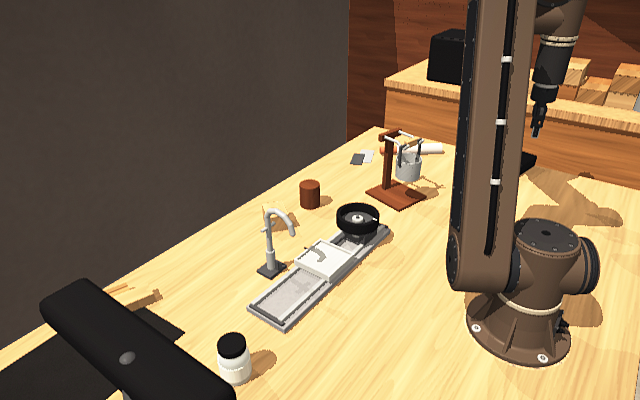

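The scene view shows the bed running from (255,245) to (375,170), with the wheel at (281,218), the tap at (358,208) and the hook stand at (207,285). In the side view the pot hangs at (409,165) and the tap is at (272,250). Next I'll bring the wrist camera over the hook.

Emit:
move_arm(motion=[[[0,0,0.1],[0,0,0],85],[[0.06,0.06,0.2],[0,0,0],85],[[0.345,0.378,0.26],[0,0,0],85],[[0.345,0.378,0.26],[0,0,0],85],[[0.345,0.378,0.26],[0,0,0],85],[[0.345,0.378,0.26],[0,0,0],85],[[0.345,0.378,0.26],[0,0,0],85],[[0.345,0.378,0.26],[0,0,0],85],[[0.345,0.378,0.26],[0,0,0],85],[[0.345,0.378,0.26],[0,0,0],85],[[0.345,0.378,0.26],[0,0,0],85],[[0.345,0.378,0.26],[0,0,0],85],[[0.345,0.378,0.26],[0,0,0],85],[[0.345,0.378,0.26],[0,0,0],85]])

```text
time: 2.47
tcp_pos: [0.4513, -0.3484, 0.4398]
eef_rot: [-0.413, 3.113, -0.001]
contact_force: [-0.2, -0.5, -0.0]
width: 0.993
finger_force: 0.0
```

```bash
python3 - <<'E'
from h import *
p=snap('wrist','w0.png'); K,R,t=P(p)
print(-R.T@t, R[2], observe()['tcp_pos'])
for l in ['pot','grip','hook','seat']:
    print(l,[(np.round(x['at'],1),round(x['confidence'],2)) for x in place_of(p,l)[:2]])
E
```

```text
[ 0.37496111 -0.37021857  0.58203682] [ 0.30213047  0.08109273 -0.94981111] [ 0.45040991 -0.34918428  0.43928373]
pot [(array([294.2, 163.5]), 0.85)]
grip [(array([281.6, 188.3]), 0.73)]
hook [(array([296.3, 150.4]), 0.63)]
seat []
```

View pics/w0.png

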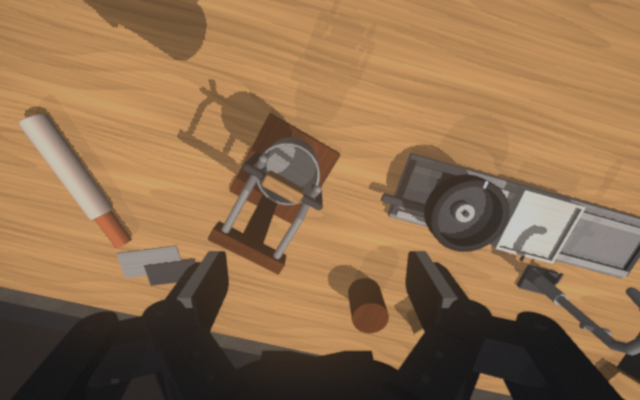

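The wrist view shows the hook's crosspiece from (212,235) to (282,268), with prongs running up the picture to about (255,183) and (318,203). The pot bail lies across the prongs, the wheel hub is at (465,213) and the tray at (540,225). I'll enlarge the hook region.

```bash
python3 - <<'E'
import cv2
a=cv2.imread('pics/w0.png')[110:280,190:350]
b=cv2.imread('pics/w0.png')[140:310,380:640]
cv2.imwrite('pics/w0c.png',cv2.resize(a,None,fx=3.5,fy=3.5,interpolation=cv2.INTER_CUBIC))
cv2.imwrite('pics/w0d.png',cv2.resize(b,None,fx=3,fy=3,interpolation=cv2.INTER_CUBIC))
E
```

```text
(no output)
```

View pics/w0c.png

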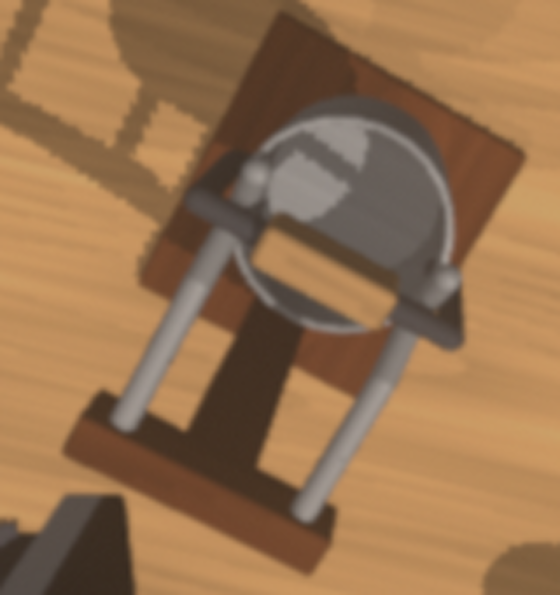

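View pics/w0d.png

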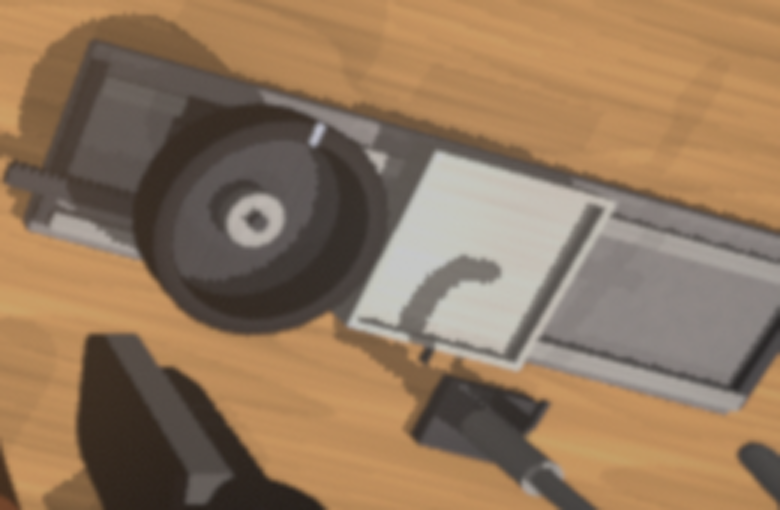

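The grip's top face is centred at about (282,188.6), with bar ends at (246,167) and (321,206). The second crop shows the tray corners, the carriage pointer at about (522,258) and the tap's foot at about (540,280).

```bash
cat >> h.py <<'E'
def ang(a,b): return np.degrees(np.arctan2(b[1]-a[1],b[0]-a[0]))
E
python3 - <<'E'
from h import *
p=snap('wrist');s=snap('scene');d=snap('side')
f=lambda u,v:(190+u/3.5,110+v/3.5)
g=lambda u,v:(380+u/3,140+v/3)
e1=onz(p,f(195,200),.225);e2=onz(p,f(460,335),.225)
print('bar',e1,e2,(e1+e2)/2,ang(e1,e2))
c1=onz(p,f(127,420),.225);c2=onz(p,f(307,512),.225);print('prong roots',c1,c2,ang(c1,c2))
# grip top face
print('grip top',onz(p,f(322,275),.238))
G=[place_of(q,'grip')[0]['at'] for q in (p,s,d)]
print('grip tri',tri(list(zip((p,s,d),G))),tri(list(zip((p,d),(G[0],G[2])))))
c=[onz(p,g(*x),.048) for x in [(433,150),(613,203),(520,367),(350,325)]]
print('tray',np.mean(c,0),ang(c[0],c[1]),ang(c[3],c[2]),ang(c[3],c[0]),ang(c[2],c[1]),[np.linalg.norm(c[i]-c[i-1]) for i in range(4)])
b=[onz(p,g(*x),.02) for x in [(93,42),(780,235)]];print('bed edge',ang(*b))
for l in ['tray','hub','tap','spout','bench']:
    o=[(q,r[0]['at']) for q in (p,s,d) for r in [place_of(q,l)] if r and r[0]['confidence']>.4]
    x=tri(o);print(l,len(o),x.round(4),[np.abs(proj(q,x)-a).max().round(1) for q,a in o])
E
```

```text
bar [ 0.47702473 -0.43023513  0.225     ] [ 0.50083    -0.33194422  0.225     ] [ 0.48892737 -0.38108967  0.225     ] 76.38557149434989
prong roots [ 0.56267269 -0.43856897  0.225     ] [ 0.58241528 -0.36823262  0.225     ] 74.32119463831917
grip top [ 0.48744977 -0.38288641  0.238     ]
grip tri [ 0.48872623 -0.37923325  0.23161494] [ 0.49674994 -0.37447889  0.22541798]
tray [0.50280391 0.09372335 0.048     ] 88.66346354884448 90.11180565627502 -178.87934585299183 -179.87618236911283 [np.float64(0.12054882956632701), np.float64(0.12166360807959434), np.float64(0.11745501928621155), np.float64(0.11952688193394466)]
bed edge 89.39001239294451
tray 3 [0.5023 0.1074 0.0381] [np.float64(5.5), np.float64(2.0), np.float64(2.7)]
hub 3 [ 0.5025 -0.0719  0.1005] [np.float64(1.1), np.float64(1.5), np.float64(2.4)]Traceback (most recent call last):
  File "<stdin>", line 17, in <module>
  File "h.py", line 20, in tri
    x=np.linalg.lstsq(np.array(A),np.array(b),rcond=None)[0]
      ~~~~~~~~~~~~~~~^^^^^^^^^^^^^^^^^^^^^^^^^^^^^^^^^^^^
    _assert_2d(a, b)
    ~~~~~~~~~~^^^^^^
    raise LinAlgError('%d-dimensional array given. Array must be '
            'two-dimensional' % a.ndim)
numpy.linalg.LinAlgError: 1-dimensional array given. Array must be two-dimensional
```

Emit:
move_arm(motion=[[[0.048,-0.039,-0.13],[0,0,0.667],85],[[0.048,-0.039,-0.13],[0,0,0.667],85],[[0.048,-0.039,-0.13],[0,0,0.667],85],[[0.048,-0.039,-0.13],[0,0,0.667],85],[[0.048,-0.039,-0.13],[0,0,0.667],85],[[0.048,-0.039,-0.13],[0,0,0.667],85],[[0.048,-0.039,-0.13],[0,0,0.667],85],[[0.048,-0.039,-0.13],[0,0,0.667],85],[[0.048,-0.039,-0.13],[0,0,0.667],85],[[0.048,-0.039,-0.13],[0,0,0.667],85],[[0.048,-0.039,-0.13],[0,0,0.667],85]])

```text
time: 4.38
tcp_pos: [0.4885, -0.3809, 0.3353]
eef_rot: [1.909, -2.495, -0.0]
contact_force: [-0.2, 0.3, -0.3]
width: 0.996
finger_force: 0.0
```

```bash
python3 - <<'E'
from h import *
p=snap('wrist','w1.png'); K,R,t=P(p)
o=observe();print(-R.T@t, o['tcp_pos'],o['eef_rot'],o['q'])
for l in ['pot','grip','hook','seat','hub','tray']:
    print(l,[(np.round(x['at'],1),round(x['confidence'],2)) for x in place_of(p,l)[:2]])
for q in [(.4885,-.381,.225),(.4885,-.381,.238)]: print(proj(p,q))
E
```

```text
[ 0.46856624 -0.45907563  0.47752363] [ 0.48849242 -0.38091825  0.33527624] [ 1.90926550e+00 -2.49485135e+00 -4.22572777e-05] [-3.47497397e-01  2.21034953e-01  5.37647273e-02 -1.11385497e-05
 -1.40355102e+00  8.31233892e-02]
pot [(array([315.2, 157.2]), 0.63)]
grip [(array([313.8, 188.9]), 0.71)]
hook []
seat []
hub [(array([363.3, 353. ]), 0.68)]
tray [(array([370.6, 370. ]), 0.74)]
[318.09781684 189.81776715]
[318.16280832 194.69392098]
```

View pics/w1.png

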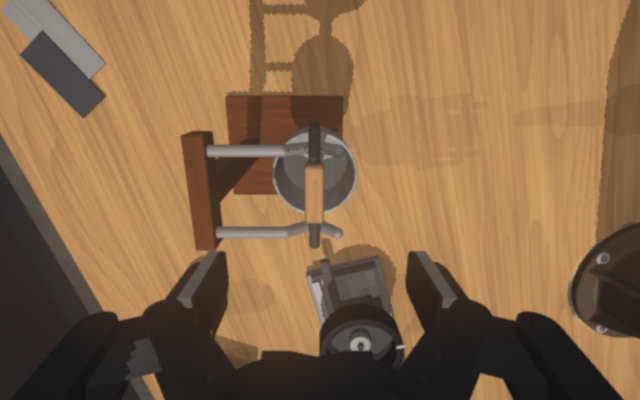

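The bar is upright in the picture, with ends at (314,125) and (315,245), so the tool yaw is right. The grip centre at (314,193) sits about 3 mm toward the crosspiece from the finger midline, so I'll correct for that, descend and close.

Emit:
move_arm(motion=[[[0.004,-0.001,-0.04],[0,0,0],85],[[0.004,-0.001,-0.08],[0,0,0],85],[[0.004,-0.001,-0.12],[0,0,0],85],[[0.004,-0.001,-0.145],[0,0,0],85],[[0.004,-0.001,-0.161],[0,0,0],85],[[0.004,-0.001,-0.161],[0,0,0],85],[[0.004,-0.001,-0.161],[0,0,0],40],[[0.004,-0.001,-0.161],[0,0,0],25],[[0.004,-0.001,-0.161],[0,0,0],10],[[0.004,-0.001,-0.161],[0,0,0],5],[[0.004,-0.001,-0.161],[0,0,0],5],[[0.004,-0.001,-0.161],[0,0,0],5],[[0.004,-0.001,-0.161],[0,0,0],5],[[0.004,-0.001,-0.161],[0,0,0],5]])

```text
time: 5.9
tcp_pos: [0.4918, -0.382, 0.2073]
eef_rot: [-1.912, 2.493, -0.002]
contact_force: [-1.1, 0.7, 4.4]
width: 0.176
finger_force: 60.0
```

Emit:
move_arm(motion=[[[0,0,0.01],[0,0,0],5],[[0,0,0.025],[0,0,0],5],[[0,0,0.04],[0,0,0],5],[[0,0,0.05],[0,0,0],5],[[0,0,0.05],[0,0,0],5],[[-0.02,0.005,0.05],[0,0,0],5],[[-0.05,0.013,0.05],[0,0,0],5],[[-0.08,0.021,0.05],[0,0,0],5],[[-0.11,0.029,0.05],[0,0,0],5],[[-0.125,0.033,0.06],[0,0,0],5],[[-0.125,0.033,0.075],[0,0,0],5],[[-0.125,0.033,0.075],[0,0,0],5]])

```text
time: 6.9
tcp_pos: [0.392, -0.356, 0.269]
eef_rot: [-1.911, 2.492, -0.006]
contact_force: [0.9, -0.1, -2.0]
width: 0.178
finger_force: 59.4
```

```bash
python3 - <<'E'
from h import *
s=snap('scene','s2.png');d=snap('side','d2.png')
for l in ['grip','tray','hub','tap','spout']:
    for n,q in (('s',s),('d',d)):
        print(l,n,[(np.round(x['at'],1),round(x['confidence'],2)) for x in place_of(q,l)[:2]],[(np.round(x['at'],1),round(x['confidence'],2)) for x in look_for(q,l)[:1]])
a=cv2.imread('pics/s2.png')[150:270,240:400]; b=cv2.imread('pics/d2.png')[190:330,240:400]
a=cv2.resize(a,(560,420),interpolation=3); b=cv2.resize(b,(0,0),fx=3,fy=3,interpolation=3)
cv2.imwrite('pics/c2.png',a)
cv2.imwrite('pics/c2b.png',b)
for q,o in ((s,(240,150,3.5)),(d,(240,190,3))):
  print([((proj(q,(.503+dx,y,z))-o[:2])*o[2]).round(0).tolist() for dx,y,z in [(0,.1,.04),(.062,.1,.04),(.12,.12,0)]])
E
```

```text
grip s [(array([177.3, 213.1]), 0.98)] [(array([182. , 227.2]), 0.57)]
grip d [(array([436.9, 135.4]), 0.78)] [(array([432.1, 159.3]), 0.93)]
tray s [(array([323.2, 198.1]), 0.9), (array([351.9, 270.5]), 0.3)] [(array([318.6, 200.2]), 0.69)]
tray d [(array([322.6, 257.3]), 0.76)] [(array([322.8, 258.1]), 0.93)]
hub s [(array([279.3, 216.2]), 0.65)] [(array([280.5, 220. ]), 0.97)]
hub d [(array([357.1, 211.7]), 0.74)] [(array([234.5, 358.8]), 0.45)]
tap s [] [(array([359.3, 206.4]), 0.72)]
tap d [] [(array([271.3, 252.3]), 0.72)]
spout s [(array([346.3, 171.3]), 0.86)] [(array([359.8, 199.3]), 0.95)]
spout d [(array([292.6, 234.8]), 0.94), (array([277.1, 225.7]), 0.48)] [(array([269.2, 244.2]), 0.87)]
[[278.0, 171.0], [320.0, 209.0], [372.0, 255.0]]
[[250.0, 204.0], [198.0, 180.0], [141.0, 202.0]]
```

View pics/c2.png

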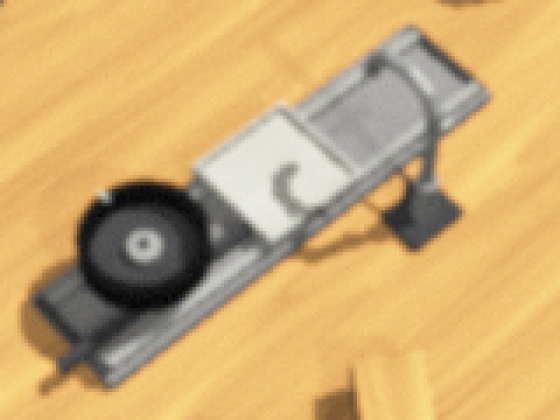

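View pics/c2b.png

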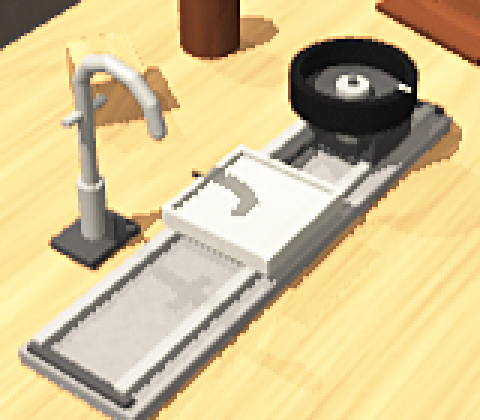

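The first crop shows the tray corners at about (283,105), (358,170), (270,238) and (197,170). The spout tip is at (377,65) and the tap foot at (422,218), well ahead of the tray. In the second crop the spout tip is at (157,133), the foot at (95,245) and the carriage pointer at (200,175).

```bash
python3 - <<'E'
from h import *
s=snap('scene');d=snap('side')
A=lambda u,v:(240+u/3.5,150+v/3.5)
B=lambda u,v:(240+u/3,190+v/3)
print('spout',tri([(s,A(377,65)),(d,B(157,133))]),tri([(s,(346.3,171.3)),(d,(292.6,234.8))]))
print('foot',onz(s,A(422,218),.008),onz(d,B(95,243),.008))
c=[onz(s,A(*x),.048) for x in [(283,105),(358,170),(270,238),(197,170)]];print('tray s',np.mean(c,0))
c=[onz(d,B(*x),.048) for x in [(240,148),(348,190),(268,262),(163,212)]];print('tray d',np.mean(c,0),np.round(c,3))
print('ptr',onz(d,B(198,175),.04),onz(s,A(305,215),.04))
print('tray net',tri([(s,(323.2,198.1)),(d,(322.6,257.3))]))
print('bed far edge/near', onz(s,A(410,28),.02),onz(s,A(492,92),.02),onz(s,A(35,300),.02),onz(s,A(108,385),.02))
print('hub rim', onz(s,A(144,243),.09), onz(d,B(353,83),.09))
E
```

```text
spout [0.53475012 0.19642424 0.16452555] [0.5375796  0.18944465 0.15794934]
foot [0.62822231 0.18459195 0.008     ] [0.61109901 0.20015266 0.008     ]
tray s [0.50517263 0.09653158 0.048     ]
tray d [0.49603873 0.10217513 0.048     ] [[0.557 0.043 0.048]
 [0.435 0.037 0.048]
 [0.437 0.164 0.048]
 [0.556 0.164 0.048]]
ptr [0.57026799 0.09344174 0.04      ] [0.56006316 0.08460402 0.04      ]
tray net [0.50779224 0.10732114 0.04421258]
bed far edge/near [0.45046988 0.34024085 0.02      ] [0.57042047 0.34474353 0.02      ] [ 0.44602444 -0.16969765  0.02      ] [ 0.56609227 -0.17501229  0.02      ]
hub rim [ 0.5030432  -0.07231928  0.09      ] [ 0.49548139 -0.06542404  0.09      ]
```

Emit:
move_arm(motion=[[[0.003,0.01,0.004],[0,0,0.02],5],[[0.01,0.035,0.004],[0,0,0.05],5],[[0.02,0.07,0.004],[0,0,0.1],5],[[0.03,0.11,0.004],[0,0,0.167],5],[[0.04,0.15,0.004],[0,0,0.167],5],[[0.05,0.19,0.004],[0,0,0.167],5],[[0.06,0.23,0.004],[0,0,0.167],5],[[0.06,0.27,0.004],[0,0,0.167],5],[[0.06,0.31,0.004],[0,0,0.167],5],[[0.06,0.35,0.004],[0,0,0.167],5],[[0.06,0.39,0.004],[0,0,0.167],5],[[0.06,0.43,0.004],[0,0,0.167],5],[[0.06,0.47,0.004],[0,0,0.167],5],[[0.055,0.51,0.004],[0,0,0.167],5],[[0.05,0.55,0.004],[0,0,0.167],5],[[0.04,0.58,0.004],[0,0,0.167],5],[[0.035,0.6,0.004],[0,0,0.167],5],[[0.035,0.607,0.004],[0,0,0.167],5],[[0.035,0.607,0.004],[0,0,0.167],5],[[0.035,0.607,0.004],[0,0,0.167],5]])

```text
time: 9.77
tcp_pos: [0.4195, 0.1302, 0.2698]
eef_rot: [2.223, -2.22, 0.0]
contact_force: [-0.0, 0.2, -2.6]
width: 0.176
finger_force: 59.4
```

```bash
python3 - <<'E'
from h import *
p=snap('wrist','w3.png'); s=snap('scene');d=snap('side')
for l in ['pot','grip','tray','hub','spout','tap']:
    o=[(q,r[0]['at']) for q in (p,s,d) for r in [place_of(q,l)] if r and r[0]['confidence']>.4]
    print(l,[np.round(a,1).tolist() for _,a in o],tri(o).round(4) if len(o)>1 else '')
K,R,t=P(p);print(-R.T@t)
o=observe();print(o['tcp_pos'],o['eef_rot'],o['q'],o['width'])
E
```

```text
pot [[318.3, 191.7], [308.9, 159.7], [342.7, 238.3]] [0.4193 0.1288 0.1614]
grip [[316.3, 277.5], [305.8, 134.8], [343.3, 197.7]] [0.4152 0.1289 0.2851]
tray [[246.2, 133.5], [321.5, 196.0], [322.1, 257.0]] [0.5031 0.1059 0.0488]
hub [[280.3, 216.8], [352.4, 213.7]] [ 0.5053 -0.0678  0.1014]
spout [[189.6, 249.3], [345.0, 168.6]] [0.5329 0.1878 0.1674]
tap [] 
[0.42062009 0.04933962 0.412093  ]
[0.41960513 0.13025344 0.26970631] [ 2.22154587e+00 -2.22126545e+00  2.34576362e-05] [ 7.52760916e-01 -6.86654467e-02 -4.11812201e-01  1.76075936e-05
 -1.22769969e+00 -7.52640603e-01] 0.17988883670286449
```

View pics/w3.png

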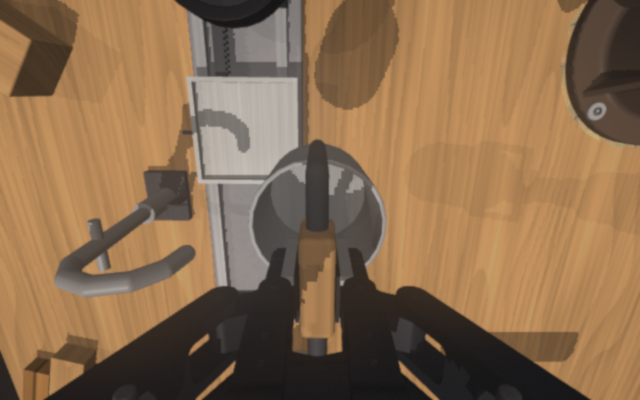

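The wrist view shows the tray rim corners at about (188,77), (298,76), (298,181) and (200,183), and the carriage pointer at (186,132). The tap foot is centred at (168,194). The pot hangs true, with its handle vertical in the picture.

```bash
python3 - <<'E'
from h import *
p=snap('wrist');K,R,t=P(p)
c=[onz(p,x,.048) for x in [(188,77),(298,76),(298,181),(200,183)]]
print(np.round(c,4),np.mean(c,0),ang(c[1],c[2]),ang(c[0],c[3]))
print('ptr',onz(p,(186,132),.04),'foot',[onz(p,x,.01) for x in [(168,194),(145,171),(190,171),(190,218),(145,218)]])
print('spout',onz(p,(189,256),.157))
a=cv2.imread('pics/w3.png')[110:230,130:230]
cv2.imwrite('pics/w3c.png',cv2.resize(a,None,fx=5,fy=5,interpolation=2))
E
```

```text
[[0.5617 0.0357 0.048 ]
 [0.4412 0.0347 0.048 ]
 [0.4434 0.1542 0.048 ]
 [0.5627 0.1568 0.048 ]] [0.50223283 0.09535297 0.048     ] 88.94725631557948 89.56195917892411
ptr [0.57501169 0.09639296 0.04      ] foot [array([0.62280451, 0.1835984 , 0.01      ]), array([0.64856598, 0.15142833, 0.01      ]), array([0.58882975, 0.15140613, 0.01      ]), array([0.59734937, 0.21887078, 0.01      ]), array([0.66012051, 0.21889915, 0.01      ])]
spout [0.53841839 0.19479113 0.157     ]
```

View pics/w3c.png

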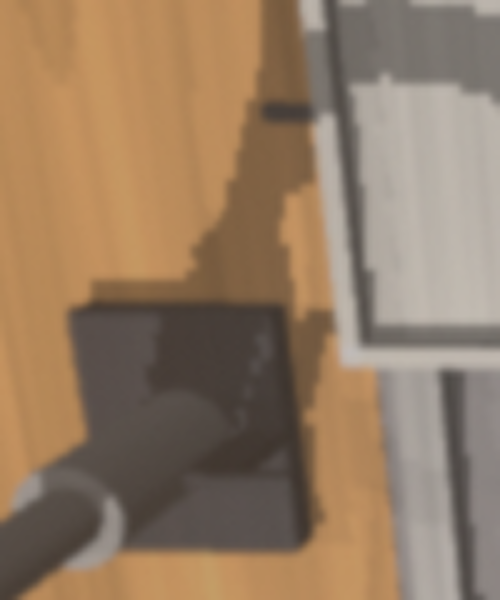

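Emit:
move_arm(motion=[[[0.01,-0.004,0],[0,0,0],5],[[0.03,-0.012,0],[0,0,0],5],[[0.06,-0.025,0],[0,0,0],5],[[0.09,-0.036,0],[0,0,0],5],[[0.1,-0.041,0],[0,0,0],5],[[0.104,-0.042,-0.02],[0,0,0],5],[[0.104,-0.042,-0.045],[0,0,0],5],[[0.104,-0.042,-0.07],[0,0,0],5],[[0.104,-0.042,-0.095],[0,0,0],5],[[0.104,-0.042,-0.115],[0,0,0],5],[[0.104,-0.042,-0.13],[0,0,0],5],[[0.104,-0.042,-0.142],[0,0,0],5],[[0.104,-0.042,-0.145],[0,0,0],5],[[0.104,-0.042,-0.145],[0,0,0],5]])

```text
time: 12.03
tcp_pos: [0.5028, 0.0964, 0.1532]
eef_rot: [2.221, -2.221, -0.0]
contact_force: [0.5, -0.1, -3.2]
width: 0.177
finger_force: 59.4
```

```bash
python3 - <<'E'
from h import *
s=snap('scene');d=snap('side');p=snap('wrist','w4.png')
for l in ['pot','grip','tray']:
    o=[(q,r[0]['at']) for q in (s,d,p) for r in [place_of(q,l)] if r and r[0]['confidence']>.3]
    print(l,[np.round(a,1).tolist() for _,a in o],tri(o).round(4) if len(o)>1 else '')
E
```

```text
pot [[321.0, 200.7], [323.8, 256.7], [320.0, 192.6]] [0.5074 0.0982 0.0393]
grip [[315.9, 176.6], [322.8, 219.1]] [0.4984 0.0955 0.1721]
tray [[323.0, 198.1], [322.4, 255.5]] [0.5096 0.1051 0.0484]
```

Emit:
move_arm(motion=[[[0,0.001,-0.0025],[0,0,0],5],[[0,0.002,-0.005],[0,0,0],5],[[0,0.002,-0.0065],[0,0,0],5],[[0,0.002,-0.0075],[0,0,0],5],[[0,0.002,-0.0085],[0,0,0],5],[[0,0.002,-0.0085],[0,0,0],5]])

```text
time: 13.13
tcp_pos: [0.5028, 0.0982, 0.1478]
eef_rot: [-2.222, 2.221, -0.001]
contact_force: [-4.1, 0.2, 7.5]
width: 0.179
finger_force: 61.0
```

Emit:
move_arm(motion=[[[0,0,0],[0,0,0],5],[[0,0,0],[0,0,0],5],[[0,0,0],[0,0,0],25],[[0,0,0],[0,0,0],40],[[0,0,0],[0,0,0],40],[[0,0,0],[0,0,0],40],[[0,0,0],[0,0,0],40],[[0,0,0.02],[0,0,0],40],[[0,0,0.05],[0,0,0],40],[[0,0,0.09],[0,0,0],40],[[0,0,0.13],[0,0,0],40],[[0,0,0.17],[0,0,0],40],[[-0.01,-0.04,0.2],[0,0,0],40],[[-0.03,-0.08,0.2],[0,0,0],40],[[-0.05,-0.11,0.2],[0,0,0],40],[[-0.05,-0.11,0.2],[0,0,0],40],[[-0.05,-0.11,0.2],[0,0,0],40]])

```text
time: 14.55
tcp_pos: [0.4623, 0.0092, 0.3075]
eef_rot: [-2.219, 2.222, -0.001]
contact_force: [-0.3, 0.9, 0.0]
width: 0.467
finger_force: 0.0
```

```bash
python3 - <<'E'
from h import *
s=snap('scene');d=snap('side');p=snap('wrist','w5.png')
for l in ['pot','grip','tray','hub','spout','tap']:
    o=[(q,r[0]['at']) for q in (s,d,p) for r in [place_of(q,l)] if r and r[0]['confidence']>.3]
    print(l,[np.round(a,1).tolist() for _,a in o],tri(o).round(4) if len(o)>1 else '')
o=observe();print(o['tcp_pos'],o['q'])
E
```

```text
pot [[319.6, 201.0], [324.8, 257.3], [290.4, 215.6]] [0.5051 0.0956 0.0371]
grip [[316.1, 179.1], [322.1, 222.1], [280.8, 264.3]] [0.5008 0.0962 0.1624]
tray [[319.5, 193.8], [322.5, 262.2]] [0.4901 0.1155 0.0419]
hub [[280.2, 219.8], [352.5, 213.6], [284.7, 84.3]] [ 0.5078 -0.0742  0.0951]
spout [[347.9, 171.9], [291.2, 236.6]] [0.5403 0.1937 0.1535]
tap [[403.8, 201.5]] 
[0.4628284  0.01021803 0.30693813] [ 4.49260093e-01 -4.42493380e-02 -3.05123143e-01  5.29040592e-06
 -1.30982506e+00 -4.49245593e-01]
```

Emit:
move_arm(motion=[[[0.02,-0.04,0],[0,0,0],85],[[0.05,-0.08,0],[0,0,0],85],[[0.05,-0.1,0],[0,0,0],85],[[0.05,-0.1,0],[0,0,0],85],[[0.05,-0.1,0],[0,0,0],85],[[0.05,-0.1,0],[0,0,0],85]])

```text
time: 16.1
tcp_pos: [0.5027, -0.0696, 0.3068]
eef_rot: [-2.221, 2.222, 0.0]
contact_force: [-0.0, -0.5, 0.2]
width: 0.997
finger_force: 0.0
```

```bash
python3 - <<'E'
from h import *
p=snap('wrist','w6.png'); print(observe()['tcp_pos'])
h=place_of(p,'hub');print(h[:1]); c0=proj(p,(.503,-.072,.104));print(c0)
g=cv2.cvtColor(p['color'],cv2.COLOR_RGB2GRAY).astype(float)
K,R,t=P(p)
# radial profiles on plane z=.104
for a in range(0,360,30):
    r=np.arange(.04,.085,.0025)
    uv=[proj(p,(.503+x*np.cos(np.radians(a)),-.072+x*np.sin(np.radians(a)),.104)) for x in r]
    print(a,[int(g[int(round(v)),int(round(u))]) if 0<=v<400 and 0<=u<640 else -1 for u,v in uv], np.round(uv[10]))
E
```

```text
[ 0.50263259 -0.06933826  0.30699802]
[{'at': [319.2, 159.9], 'confidence': 0.56}]
[317.30306907 163.23819118]
0 [63, 64, 63, 56, 51, 54, 63, 64, 65, 77, 142, 158, 163, 160, 159, 163, 158, 155] [260. 163.]
30 [62, 61, 50, 50, 51, 56, 65, 66, 69, 117, 164, 161, 160, 165, 162, 154, 152, 153] [269. 191.]
60 [61, 51, 48, 47, 48, 57, 64, 66, 69, 104, 98, 90, 98, 119, 118, 105, 105, 105] [290. 210.]
90 [54, 45, 45, 44, 46, 56, 60, 62, 64, 79, 91, 90, 92, 90, 92, 93, 96, 114] [317. 217.]
120 [61, 51, 46, 45, 45, 53, 57, 57, 58, 93, 106, 103, 103, 104, 103, 96, 92, 91] [345. 210.]
150 [61, 62, 55, 45, 46, 51, 56, 57, 55, 83, 145, 150, 148, 139, 136, 132, 144, 150] [366. 191.]
180 [83, 83, 83, 82, 47, 89, 180, 189, 190, 190, 185, 147, 149, 151, 147, 142, 145, 146] [375. 163.]
210 [82, 82, 82, 82, 81, 71, 56, 55, 54, 54, 77, 108, 140, 140, 142, 142, 144, 143] [369. 134.]
240 [80, 79, 78, 78, 79, 78, 60, 54, 52, 52, 56, 91, 94, 95, 103, 103, 97, 92] [348. 112.]
270 [79, 79, 80, 77, 77, 77, 61, 54, 52, 52, 49, 69, 87, 89, 88, 90, 87, 88] [317. 103.]
300 [78, 79, 78, 78, 79, 77, 57, 57, 55, 55, 59, 85, 86, 106, 123, 154, 154, 159] [287. 112.]
330 [81, 83, 82, 81, 66, 51, 60, 61, 61, 61, 123, 155, 164, 163, 160, 159, 156, 157] [266. 134.]
```

```bash
cat >> h.py <<'E'
from scipy.optimize import least_squares
from scipy.ndimage import map_coordinates
def wheel(p,c=(.503,-.074),z=.104):
    g=cv2.GaussianBlur(cv2.cvtColor(p['color'],cv2.COLOR_RGB2GRAY),(3,3),0).astype(float)
    pts=[];r=np.arange(.058,.074,.0005)
    for a in np.radians(np.arange(0,360,5)):
        uv=np.array([proj(p,(c[0]+x*np.cos(a),c[1]+x*np.sin(a),z)) for x in r])
        if uv.min()<2 or uv[:,1].max()>395: continue
        v=map_coordinates(g,[uv[:,1],uv[:,0]],order=1); d=np.gradient(v); i=d.argmax()
        if d[i]>2: pts.append((c[0]+r[i]*np.cos(a),c[1]+r[i]*np.sin(a)))
    pts=np.array(pts)
    s=least_squares(lambda q:np.hypot(pts[:,0]-q[0],pts[:,1]-q[1])-q[2],[*c,.065],loss='soft_l1',f_scale=.0005)
    return s.x,len(pts),np.median(np.abs(s.fun))
E
python3 - <<'E'
from h import *
p=snap('wrist')
for z in (.1,.104,.108): print(z,wheel(p,z=z))
E
```

```text
0.1 (array([ 0.50243389, -0.07352187,  0.06506273]), 71, np.float64(0.000301093054753121))
0.104 (array([ 0.50246538, -0.07437277,  0.06435251]), 71, np.float64(0.000325206123226382))
0.108 (array([ 0.5025963 , -0.0751542 ,  0.06363953]), 71, np.float64(0.0002497628539460811))
```

Emit:
move_arm(motion=[[[0.02,0.01,0],[0,0,-0.828],36],[[0.04,0.02,0],[0,0,-0.828],36],[[0.063,0.032,0],[0,0,-0.828],36],[[0.063,0.032,0],[0,0,-0.828],36],[[0.063,0.032,0],[0,0,-0.828],36],[[0.063,0.032,0],[0,0,-0.828],36],[[0.063,0.032,0],[0,0,-0.828],36],[[0.063,0.032,0],[0,0,-0.828],36],[[0.063,0.032,0],[0,0,-0.828],36],[[0.063,0.032,0],[0,0,-0.828],36],[[0.063,0.032,0],[0,0,-0.828],36],[[0.063,0.032,0],[0,0,-0.828],36],[[0.063,0.032,0],[0,0,-0.828],36]])

```text
time: 17.33
tcp_pos: [0.5532, -0.0436, 0.3072]
eef_rot: [-0.428, 3.112, 0.0]
contact_force: [-0.4, 0.9, 0.5]
width: 0.418
finger_force: 0.0
```

Emit:
move_arm(motion=[[[0,0,0],[0,0,-0.828],36],[[0,0,0],[0,0,-0.828],36],[[0,0,0],[0,0,-0.828],36],[[0,0,0],[0,0,-0.828],36],[[0,0,-0.02],[0,0,-0.828],36],[[0,0,-0.04],[0,0,-0.828],36],[[0,0,-0.07],[0,0,-0.828],36],[[0,0,-0.1],[0,0,-0.828],36],[[0,0,-0.13],[0,0,-0.828],36],[[0,0,-0.15],[0,0,-0.828],36],[[0,0,-0.16],[0,0,-0.828],36],[[0,0,-0.16],[0,0,-0.828],36],[[0,0,-0.16],[0,0,-0.828],36],[[0,0,-0.16],[0,0,-0.828],36]])

```text
time: 18.5
tcp_pos: [0.5538, -0.0439, 0.1799]
eef_rot: [1.542, 2.736, 0.001]
contact_force: [0.4, 1.1, 0.1]
width: 0.424
finger_force: 0.0
```

```bash
python3 - <<'E'
from h import *
p=snap('wrist');o=observe();print(o['tcp_pos'],o['eef_rot'],o['q'],o['contact_force'],o['width'])
T=cv2.Rodrigues(o['eef_rot'])[0];print('toolx',T[:,0],'tooly',T[:,1]); K,R,t=P(p);print(-R.T@t)
s=snap('scene');d=snap('side')
for l in ['pot','grip','spout']:
    q=[(q,r[0]['at']) for q in (s,d,p) for r in [place_of(q,l)] if r and r[0]['confidence']>.3]
    print(l,[np.round(a,1).tolist() for _,a in q],tri(q).round(4) if len(q)>1 else '')
E
```

```text
[ 0.55388718 -0.04392589  0.18001373] [1.54333279e+00 2.73474479e+00 1.67390452e-03] [ 2.73488159e-01  2.02566426e-01 -3.28606820e-01  2.91252214e-04
 -1.03786828e+00 -2.87200829e+00] [-0.58793909 -0.38622639  0.05057388] 0.42634789182085797
toolx [-5.16894758e-01  8.56048659e-01 -7.09404388e-04] tooly [0.85604715 0.51689519 0.00162452]
[0.51322594 0.02345919 0.32205464]
pot [[320.8, 199.5], [321.4, 257.5]] [0.5085 0.1016 0.0404]
grip [[319.6, 175.1], [498.6, 229.3]] [0.5545 0.0418 0.2807]
spout [[316.6, 176.4], [292.6, 232.8]] [0.5135 0.1323 0.1498]
```

Emit:
move_arm(motion=[[[0,0,-0.04],[0,0,0],36],[[0,0,-0.08],[0,0,0],36],[[0,0,-0.11],[0,0,0],36],[[0,0,-0.124],[0,0,0],36],[[0,0,-0.124],[0,0,0],36],[[0,0,-0.124],[0,0,0],25],[[0,0,-0.124],[0,0,0],15],[[0,0,-0.124],[0,0,0],5],[[0,0,-0.124],[0,0,0],5],[[0,0,-0.124],[0,0,0],5],[[0,0,-0.124],[0,0,0],5]])

```text
time: 20.02
tcp_pos: [0.5526, -0.0444, 0.0809]
eef_rot: [-1.549, -2.733, 0.0]
contact_force: [-5.6, -0.4, 5.3]
width: 0.112
finger_force: 59.0
```

```bash
cat >> h.py <<'E'
def arc(C,C0,th0,step,n,r=.059):
    rows=[]
    for i in range(1,n+1):
        a=np.radians(th0+step*i)
        rows.append([[round((C[0]+r*np.cos(a)-C0[0])/.8,4),round((C[1]+r*np.sin(a)-C0[1])/.8,4),0],[0,0,round(step*i/90,4)],5])
    print(str(rows).replace(' ',''),th0+step*n, 'endpos',C0[0]+rows[-1][0][0]*.8,C0[1]+rows[-1][0][1]*.8)
E
python3 -c "
from h import *
arc((.502,-.0745),(.5532,-.044),30.96,6,10)"
```

```text
[[[np.float64(-0.0051),np.float64(0.0062),0],[0,0,0.0667],5],[[np.float64(-0.01),np.float64(0.0121),0],[0,0,0.1333],5],[[np.float64(-0.0156),np.float64(0.0175),0],[0,0,0.2],5],[[np.float64(-0.0217),np.float64(0.0223),0],[0,0,0.2667],5],[[np.float64(-0.0282),np.float64(0.0264),0],[0,0,0.3333],5],[[np.float64(-0.0351),np.float64(0.0297),0],[0,0,0.4],5],[[np.float64(-0.0424),np.float64(0.0324),0],[0,0,0.4667],5],[[np.float64(-0.0499),np.float64(0.0343),0],[0,0,0.5333],5],[[np.float64(-0.0575),np.float64(0.0353),0],[0,0,0.6],5],[[np.float64(-0.0652),np.float64(0.0356),0],[0,0,0.6667],5]] 90.96000000000001 endpos 0.50104 -0.015519999999999996
```

Emit:
move_arm(motion=[[[-0.005,0.006,0],[0,0,0.067],5],[[-0.01,0.012,0],[0,0,0.133],5],[[-0.0156,0.0175,0],[0,0,0.2],5],[[-0.0217,0.0223,0],[0,0,0.267],5],[[-0.0282,0.0264,0],[0,0,0.333],5],[[-0.0351,0.0297,0],[0,0,0.4],5],[[-0.0424,0.0324,0],[0,0,0.467],5],[[-0.0499,0.0343,0],[0,0,0.533],5],[[-0.0575,0.0353,0],[0,0,0.6],5],[[-0.0652,0.0356,0],[0,0,0.667],5],[[-0.0652,0.0356,0],[0,0,0.667],5]])

```text
time: 20.93
tcp_pos: [0.5013, -0.0143, 0.081]
eef_rot: [-0.038, 3.138, 0.004]
contact_force: [-2.8, 8.1, 1.4]
width: 0.112
finger_force: 58.5
```

```bash
python3 - <<'E'
from h import *
o=observe();print(o['tcp_pos'],o['q'],o['contact_force'],o['moment'],o['width'])
s=snap('scene');d=snap('side')
for l in ['pot','grip','tray']:
    q=[(q,r[0]['at']) for q in (s,d) for r in [place_of(q,l)] if r and r[0]['confidence']>.3]
    print(l,[np.round(a,1).tolist() for _,a in q],tri(q).round(4) if len(q)>1 else '')
arc((.5018,-.0745),(.50104,-.01552),90.96,6,14)
E
```

```text
[ 0.50125625 -0.01426955  0.08095875] [ 3.62990311e-01  2.29617447e-01 -5.62799540e-01 -1.83132975e-03
 -7.74778637e-01 -1.90848487e+00] [-2.82554006  8.11343311  1.39285371] [2.69761408 1.1109981  0.22518771] 0.11169820426814848
pot [[322.0, 194.7], [318.6, 263.6]] [0.4976 0.1219 0.0378]
grip [[327.7, 193.1], [318.8, 224.9]] [0.541  0.0901 0.1306]
tray [[323.3, 192.8], [319.7, 264.7]] [0.4934 0.1283 0.0397]
[[[np.float64(-0.008),np.float64(-0.0005),0],[0,0,0.0667],5],[[np.float64(-0.0156),np.float64(-0.0019),0],[0,0,0.1333],5],[[np.float64(-0.023),np.float64(-0.004),0],[0,0,0.2],5],[[np.float64(-0.0302),np.float64(-0.0069),0],[0,0,0.2667],5],[[np.float64(-0.037),np.float64(-0.0105),0],[0,0,0.3333],5],[[np.float64(-0.0434),np.float64(-0.0148),0],[0,0,0.4],5],[[np.float64(-0.0493),np.float64(-0.0198),0],[0,0,0.4667],5],[[np.float64(-0.0547),np.float64(-0.0253),0],[0,0,0.5333],5],[[np.float64(-0.0594),np.float64(-0.0314),0],[0,0,0.6],5],[[np.float64(-0.0635),np.float64(-0.0379),0],[0,0,0.6667],5],[[np.float64(-0.0669),np.float64(-0.0449),0],[0,0,0.7333],5],[[np.float64(-0.0696),np.float64(-0.0521),0],[0,0,0.8],5],[[np.float64(-0.0714),np.float64(-0.0596),0],[0,0,0.8667],5],[[np.float64(-0.0725),np.float64(-0.0672),0],[0,0,0.9333],5]] 174.95999999999998 endpos 0.44304000000000004 -0.06928000000000001
```

```bash
sed -i 's/round((C/round(1.0*float(C/;' h.py; sed -i 's/round(1.0\*float(C/round(float(C/' h.py; python3 - <<'E'
import re
t=open('h.py').read()
t=t[:t.index('def arc')]+'''def arc(C,C0,th0,step,n,r=.059):
    for i in range(1,n+1):
        a=np.radians(th0+step*i); x=(C[0]+r*np.cos(a)-C0[0])/.8; y=(C[1]+r*np.sin(a)-C0[1])/.8
        print('%.3f %.3f %.3f'%(x,y,step*i/90),end=' | ')
    print(th0+step*n,'end',C0[0]+round(x,3)*.8,C0[1]+round(y,3)*.8)
'''
open('h.py','w').write(t)
from h import *
arc((.502,-.0735),(.50104,-.01552),90.96,6,14)
E
```

```text
-0.008 0.001 0.067 | -0.015 -0.001 0.133 | -0.023 -0.003 0.200 | -0.030 -0.006 0.267 | -0.037 -0.009 0.333 | -0.043 -0.014 0.400 | -0.049 -0.019 0.467 | -0.054 -0.024 0.533 | -0.059 -0.030 0.600 | -0.063 -0.037 0.667 | -0.067 -0.044 0.733 | -0.069 -0.051 0.800 | -0.071 -0.058 0.867 | -0.072 -0.066 0.933 | 174.95999999999998 end 0.44344000000000006 -0.06832
```

Emit:
move_arm(motion=[[[-0.008,0.001,0],[0,0,0.067],5],[[-0.015,-0.001,0],[0,0,0.133],5],[[-0.023,-0.003,0],[0,0,0.2],5],[[-0.03,-0.006,0],[0,0,0.267],5],[[-0.037,-0.009,0],[0,0,0.333],5],[[-0.043,-0.014,0],[0,0,0.4],5],[[-0.049,-0.019,0],[0,0,0.467],5],[[-0.054,-0.024,0],[0,0,0.533],5],[[-0.059,-0.03,0],[0,0,0.6],5],[[-0.063,-0.037,0],[0,0,0.667],5],[[-0.067,-0.044,0],[0,0,0.733],5],[[-0.069,-0.051,0],[0,0,0.8],5],[[-0.071,-0.058,0],[0,0,0.867],5],[[-0.072,-0.066,0],[0,0,0.933],5],[[-0.072,-0.066,0],[0,0,0.933],5]])

```text
time: 22.58
tcp_pos: [0.4432, -0.0678, 0.0809]
eef_rot: [-2.129, 2.307, 0.001]
contact_force: [-8.1, 11.2, 8.7]
width: 0.113
finger_force: 62.0
```

```bash
python3 - <<'E'
from h import *
o=observe();print(o['tcp_pos'],o['q'],o['contact_force'],o['moment'],o['width'])
s=snap('scene');d=snap('side')
for l in ['pot','grip','tray','spout']:
    q=[(q,r[0]['at']) for q in (s,d) for r in [place_of(q,l)] if r and r[0]['confidence']>.3]
    print(l,[np.round(a,1).tolist() for _,a in q],tri(q).round(4) if len(q)>1 else '')
arc((.502,-.0735),(.44344,-.06832),174.96,6,14)
E
```

```text
[ 0.44321454 -0.06780836  0.08092666] [ 0.28899217  0.14891685 -0.67204114 -0.00194138 -0.74830523 -0.36770632] [-8.10180123 11.23729064  8.65449022] [3.91516261 3.06289678 0.98618518] 0.1131818512133446
pot [[328.9, 193.7], [313.6, 265.1]] [0.5081 0.1401 0.0388]
grip [[327.7, 165.9], [312.5, 226.3]] [0.4947 0.1496 0.1802]
tray [[329.5, 191.1], [309.9, 269.0]] [0.5037 0.1531 0.0368]
spout [[343.4, 171.0], [291.1, 233.9]] [0.5356 0.1857 0.1601]
-0.001 -0.008 0.067 | -0.000 -0.015 0.133 | 0.001 -0.023 0.200 | 0.003 -0.030 0.267 | 0.006 -0.038 0.333 | 0.010 -0.044 0.400 | 0.014 -0.051 0.467 | 0.019 -0.057 0.533 | 0.025 -0.062 0.600 | 0.031 -0.067 0.667 | 0.037 -0.071 0.733 | 0.044 -0.074 0.800 | 0.052 -0.077 0.867 | 0.059 -0.079 0.933 | 258.96000000000004 end 0.49064 -0.13152000000000003
```

Emit:
move_arm(motion=[[[-0.001,-0.008,0],[0,0,0.067],5],[[-0.001,-0.015,0],[0,0,0.133],5],[[0,-0.023,0],[0,0,0.2],5],[[0.002,-0.03,0],[0,0,0.267],5],[[0.006,-0.038,0],[0,0,0.333],5],[[0.01,-0.044,0],[0,0,0.4],5],[[0.014,-0.051,0],[0,0,0.467],5],[[0.019,-0.057,0],[0,0,0.533],5],[[0.025,-0.062,0],[0,0,0.6],5],[[0.031,-0.067,0],[0,0,0.667],5],[[0.037,-0.071,0],[0,0,0.733],5],[[0.044,-0.074,0],[0,0,0.8],5],[[0.052,-0.077,0],[0,0,0.867],5],[[0.059,-0.079,0],[0,0,0.933],5],[[0.059,-0.079,0],[0,0,0.933],5]])

```text
time: 24.33
tcp_pos: [0.4911, -0.1303, 0.081]
eef_rot: [-3.126, 0.291, -0.001]
contact_force: [-6.3, 11.9, 8.4]
width: 0.114
finger_force: 63.4
```

```bash
python3 - <<'E'
from h import *
o=observe();print(o['tcp_pos'],o['q'],o['contact_force'],o['moment'],o['width'])
s=snap('scene');d=snap('side');p=snap('wrist','w7.png')
for l in ['pot','grip','tray','spout','tap']:
    q=[(q,r[0]['at']) for q in (s,d,p) for r in [place_of(q,l)] if r and r[0]['confidence']>.3]
    print(l,[np.round(a,1).tolist() for _,a in q],tri(q).round(4) if len(q)>1 else '')
E
```

```text
[ 0.49114033 -0.13030992  0.08095184] [ 0.12644166  0.24095333 -0.54642545 -0.00225935 -0.78242741  1.26052927] [-6.28931203 11.85038773  8.35326486] [4.18008366 2.26805046 0.90744663] 0.1142886390523621
pot [[334.7, 188.2], [305.3, 276.8]] [0.5016 0.1792 0.0281]
grip [[331.5, 163.3], [304.9, 236.0]] [0.4915 0.1763 0.1674]
tray [[338.1, 184.5], [307.1, 272.0]] [0.5021 0.1851 0.0477]
spout [[345.2, 169.2], [291.6, 233.7]] [0.5341 0.1913 0.1643]
tap []
```

Emit:
move_arm(motion=[[[0,0,0],[0,0,0],20],[[0,0,0],[0,0,0],36],[[0,0,0],[0,0,0],36],[[0,0,0],[0,0,0],36],[[0,0,0.03],[0,0,0],36],[[0,0,0.08],[0,0,0],36],[[0,0,0.13],[0,0,0],36],[[0,0,0.18],[0,0,0],36],[[0,0,0.23],[0,0,0],36],[[0,0,0.28],[0,0,0],36],[[0,0.03,0.32],[0,0,-0.878],36],[[0.02,0.08,0.36],[0,0,-0.878],36],[[0.04,0.13,0.4],[0,0,-0.878],36],[[0.06,0.18,0.424],[0,0,-0.878],36],[[0.07,0.23,0.424],[0,0,-0.878],36],[[0.08,0.28,0.424],[0,0,-0.878],36],[[0.087,0.33,0.424],[0,0,-0.878],36],[[0.087,0.38,0.424],[0,0,-0.878],60],[[0.087,0.414,0.424],[0,0,-0.878],85],[[0.087,0.414,0.424],[0,0,-0.878],85]])

```text
time: 26.9
tcp_pos: [0.5603, 0.2041, 0.4177]
eef_rot: [2.37, -2.061, -0.001]
contact_force: [0.2, -1.2, -1.4]
width: 0.828
finger_force: 0.0
```

Emit:
move_arm(motion=[[[0,0,0],[0,0,-0.02],85],[[0,0,0],[0,0,-0.02],85],[[0,0,0],[0,0,-0.02],85]])

```text
time: 27.15
tcp_pos: [0.5603, 0.1995, 0.4188]
eef_rot: [2.343, -2.092, 0.0]
contact_force: [-0.7, 0.4, 0.1]
width: 0.999
finger_force: 0.0
```

```bash
python3 - <<'E'
from h import *
o=observe();print(o['tcp_pos'],o['eef_rot'])
p=snap('wrist','w8.png');K,R,t=P(p);print(-R.T@t)
for l in ['pot','grip','tray','spout','tap','hub']:
    r=place_of(p,l);print(l,[(np.round(x['at'],1),round(x['confidence'],2)) for x in r[:2]],end=' ')
    if r: print({'tray':.04,'pot':.04,'grip':.165,'spout':.157,'tap':0,'hub':.104}[l],onz(p,r[0]['at'],{'tray':.04,'pot':.04,'grip':.165,'spout':.157,'tap':0,'hub':.104}[l]))
# rectified ground strip: rows y, cols x at z=.04
g=cv2.cvtColor(p['color'],cv2.COLOR_RGB2GRAY).astype(float)
for z in (.04,.01):
  print('z',z,'cols x from .552 step .004')
  for y in np.arange(.15,.225,.003):
    uv=np.array([proj(p,(x,y,z)) for x in np.arange(.552,.61,.004)])
    print('%.3f'%y,map_coordinates(g,[uv[:,1],uv[:,0]],order=1).astype(int).tolist(),uv[0].round() if y<.151 else '')
E
```

```text
[0.56032859 0.19949224 0.41883056] [ 2.34324249e+00 -2.09221082e+00  2.15699547e-04]
[0.57032484 0.11912212 0.56111532]
pot [(array([354.1, 130.7]), 0.59)] 0.04 [0.50190509 0.17531249 0.04      ]
grip [(array([363.8, 144.2]), 0.97)] 0.165 [0.50350676 0.17723433 0.165     ]
tray [(array([364.4, 145.3]), 0.38)] 0.04 [0.48112753 0.19728346 0.04      ]
spout [] tap [] hub [] z 0.04 cols x from .552 step .004
0.150 [156, 156, 140, 155, 113, 131, 142, 136, 137, 131, 132, 86, 81, 79, 79] [326. 111.]
0.153 [159, 157, 144, 153, 94, 109, 116, 117, 119, 102, 116, 72, 62, 62, 62] 
0.156 [161, 156, 143, 152, 101, 107, 99, 94, 93, 86, 92, 74, 62, 61, 61] 
0.159 [161, 153, 136, 155, 118, 123, 123, 112, 106, 90, 87, 75, 69, 61, 61] 
0.162 [159, 152, 132, 155, 120, 134, 143, 137, 135, 100, 87, 72, 69, 60, 61] 
0.165 [159, 155, 135, 157, 114, 134, 143, 138, 138, 114, 87, 66, 67, 62, 61] 
0.168 [158, 155, 137, 155, 118, 134, 142, 138, 138, 118, 88, 65, 63, 62, 61] 
0.171 [159, 156, 150, 152, 102, 114, 117, 136, 138, 126, 90, 68, 61, 66, 61] 
0.174 [160, 155, 143, 150, 90, 85, 100, 136, 137, 131, 101, 6
[... 2741 characters left out ...]
154, 151, 138, 145, 113, 131, 132, 132, 134, 137, 135, 94, 74, 75, 75] 
0.204 [154, 147, 129, 145, 116, 131, 133, 131, 137, 137, 136, 97, 74, 76, 77] 
0.207 [154, 148, 129, 146, 118, 131, 137, 135, 140, 137, 136, 96, 75, 77, 78] 
0.210 [152, 152, 135, 151, 122, 137, 139, 136, 140, 138, 134, 88, 76, 77, 78] 
0.213 [112, 119, 121, 138, 107, 122, 125, 126, 132, 126, 124, 86, 78, 78, 79] 
0.216 [87, 91, 93, 98, 93, 96, 95, 97, 99, 97, 97, 88, 86, 87, 89] 
0.219 [93, 104, 104, 104, 103, 103, 102, 102, 101, 100, 100, 99, 99, 102, 103] 
0.222 [104, 117, 118, 118, 117, 116, 116, 115, 115, 114, 114, 113, 114, 117, 117] 
0.225 [112, 124, 125, 124, 124, 124, 124, 124, 124, 124, 123, 123, 125, 128, 127]
```

Emit:
move_arm(motion=[[[0.01,0.04,0],[0,0,0],85],[[0.02,0.08,0],[0,0,0],85],[[0.02,0.08,0],[0,0,0],85],[[0.02,0.08,0],[0,0,0],85],[[0.02,0.08,0],[0,0,0],85]])

```text
time: 27.92
tcp_pos: [0.5763, 0.2634, 0.4187]
eef_rot: [2.341, -2.094, 0.0]
contact_force: [-0.1, -0.3, 0.3]
width: 0.994
finger_force: 0.0
```

```bash
cat >> h.py <<'E'
def pointers(p,carY,tapY,v=True):
    g=cv2.cvtColor(p['color'],cv2.COLOR_RGB2GRAY).astype(float); out=[]
    for name,y0,xs,z in (('car',carY,(.571,.574,.577),.04),('tap',tapY,(.585,.588,.591),.01)):
        ys=np.arange(y0-.009,y0+.009,.0005)
        v=np.mean([map_coordinates(g,np.array([proj(p,(x,y,z)) for y in ys]).T[::-1],order=1) for x in xs],0)
        w=np.clip(np.median(v)-8-v,0,None); i=v.argmin(); w[np.abs(ys-ys[i])>.004]=0
        yc=(w*ys).sum()/w.sum(); out.append(yc); print(name,z,yc.round(4),v.min().round(),np.median(v).round(),proj(p,(xs[1],yc,z)).round(1))
    return out
E
python3 - <<'E'
from h import *
p=snap('wrist','w9.png');K,R,t=P(p);print(-R.T@t)
a=pointers(p,.1735,.190); 
for l in ['grip','pot','tray']:
    r=place_of(p,l)
    if r: print(l,onz(p,r[0]['at'],.165 if l=='grip' else .04),r[0]['confidence'])
uv=[proj(p,(.574,a[0],.04)),proj(p,(.588,a[1],.01))]
print([[onz(p,u,z)[1].round(4) for z in (0,.02,.04)] for u in uv])
w=cv2.imread('pics/w9.png')
E
```

```text
[0.58619671 0.18302963 0.56098097]
car 0.04 0.1727 95.0 113.0 [325.1  84.4]
tap 0.01 0.182 106.0 130.0 [315.7  89.5]
grip [0.50330997 0.17570559 0.165     ] 0.86
pot [0.50693179 0.17627936 0.04      ] 0.65
[[np.float64(0.172), np.float64(0.1724), np.float64(0.1727)], [np.float64(0.1819), np.float64(0.182), np.float64(0.182)]]
```

```bash
python3 - <<'E'
from h import *
p=snap('wrist','w10.png')
g=cv2.cvtColor(p['color'],cv2.COLOR_RGB2GRAY).astype(float)
for y in np.arange(.162,.204,.002):
    uv=np.array([proj(p,(x,y,.02)) for x in np.arange(.56,.604,.003)])
    print('%.3f'%y,map_coordinates(g,[uv[:,1],uv[:,0]],order=1).astype(int).tolist())
E
```

```text
0.162 [151, 154, 120, 112, 120, 111, 109, 106, 112, 99, 87, 88, 81, 73, 64]
0.164 [151, 153, 122, 112, 131, 135, 135, 128, 134, 115, 88, 88, 82, 73, 67]
0.166 [150, 152, 122, 113, 134, 141, 145, 138, 140, 125, 94, 88, 82, 67, 68]
0.168 [152, 153, 120, 111, 133, 138, 144, 139, 139, 133, 104, 87, 79, 62, 68]
0.170 [151, 153, 110, 99, 116, 121, 137, 139, 139, 135, 107, 88, 76, 62, 67]
0.172 [149, 153, 100, 84, 89, 95, 125, 139, 140, 135, 113, 89, 76, 61, 63]
0.174 [149, 153, 104, 91, 100, 107, 131, 139, 140, 135, 122, 93, 76, 61, 62]
0.176 [146, 147, 114, 106, 125, 127, 136, 135, 137, 132, 124, 96, 78, 64, 64]
0.178 [125, 127, 107, 101, 115, 117, 121, 116, 118, 116, 110, 94, 85, 79, 77]
0.180 [102, 102, 98, 96, 100, 101, 102, 100, 100, 100, 100, 98, 97, 97, 97]
0.182 [105, 105, 106, 106, 107, 106, 106, 107, 107, 107, 108, 110, 110, 111, 111]
0.184 [115, 115, 116, 116, 116, 116, 116, 117, 117, 117, 119, 121, 121, 120, 121]
0.186 [123, 123, 123, 122, 122, 123, 123, 123, 124, 124, 127, 129, 127, 127, 128]
0.188 [127, 127, 128, 127, 127, 128, 128, 127, 128, 128, 132, 136, 134, 133, 134]
0.190 [130, 130, 130, 130, 130, 130, 130, 130, 131, 131, 135, 140, 138, 137, 137]
0.192 [132, 132, 132, 132, 132, 132, 132, 133, 133, 133, 139, 150, 142, 139, 140]
0.194 [134, 134, 133, 134, 133, 133, 134, 134, 134, 134, 141, 156, 144, 139, 140]
0.196 [130, 130, 131, 130, 130, 131, 130, 132, 131, 131, 136, 146, 139, 135, 135]
0.198 [123, 123, 123, 123, 123, 123, 123, 123, 123, 123, 125, 130, 128, 127, 126]
0.200 [113, 114, 113, 113, 114, 113, 114, 114, 114, 114, 115, 117, 116, 115, 115]
0.202 [114, 112, 106, 104, 111, 112, 112, 114, 114, 115, 114, 114, 106, 96, 96]
```

Emit:
move_arm(motion=[[[0,-0.05,0],[0,0,0],85],[[0,-0.06,0],[0,0,0],85],[[0,-0.06,0],[0,0,0],85],[[0,-0.06,0],[0,0,0],85],[[0,-0.06,0],[0,0,0],85]])

```text
time: 28.58
tcp_pos: [0.5762, 0.2156, 0.4191]
eef_rot: [-2.341, 2.095, 0.0]
contact_force: [-0.1, -0.1, -0.0]
width: 0.995
finger_force: 0.0
```

```bash
cat >> h.py <<'E'
def dips(p,ca,ta):
    g=cv2.cvtColor(p['color'],cv2.COLOR_RGB2GRAY).astype(float); K,R,t=P(p); c=-R.T@t
    ys=np.arange(.15,.235,.0005); res={}
    for n,xs,y0 in (('car',(.572,.575),ca),('tap',(.586,.589,.592),ta)):
        v=np.mean([map_coordinates(g,np.array([proj(p,(x,y,.02)) for y in ys]).T[::-1],order=1) for x in xs],0)
        m=np.abs(ys-y0)<.008; w=np.clip(np.percentile(v[m],70)-12-v,0,None)*m
        i=np.where(m,v,999).argmin(); w[np.abs(ys-ys[i])>.004]=0
        yc=(w*ys).sum()/w.sum(); res[n]=yc; print(n,'at z.02: %.4f'%yc,'min %d bg %d'%(v[i],np.percentile(v[m],70)),'cam y,z',c[1:].round(3),'y(z)=', [(c[1]+(yc-c[1])*(c[2]-z)/(c[2]-.02)).round(4) for z in (0,.01,.02,.03,.04)])
    return res
E
python3 - <<'E'
from h import *
p=snap('wrist','w11.png'); dips(p,.174,.190)
E
```

```text
car at z.02: 0.1746 min 90 bg 132 cam y,z [0.135 0.561] y(z)= [np.float64(0.1761), np.float64(0.1753), np.float64(0.1746), np.float64(0.1739), np.float64(0.1731)]
tap at z.02: 0.1900 min 85 bg 133 cam y,z [0.135 0.561] y(z)= [np.float64(0.1921), np.float64(0.191), np.float64(0.19), np.float64(0.189), np.float64(0.188)]
```

Emit:
move_arm(motion=[[[0,-0.05,0],[0,0,0],85],[[0,-0.1,0],[0,0,0],85],[[0,-0.11,0],[0,0,0],85],[[0,-0.11,0],[0,0,0],85],[[0,-0.11,0],[0,0,0],85],[[0,-0.11,0],[0,0,0],85]])

```text
time: 29.13
tcp_pos: [0.5763, 0.1283, 0.4186]
eef_rot: [2.342, -2.094, -0.0]
contact_force: [-1.0, 0.1, 0.2]
width: 0.993
finger_force: 0.0
```

```bash
python3 - <<'E'
from h import *
p=snap('wrist','w12.png'); dips(p,.177,.192)
E
```

```text
car at z.02: 0.1790 min 83 bg 131 cam y,z [0.048 0.561] y(z)= [np.float64(0.1838), np.float64(0.1814), np.float64(0.179), np.float64(0.1765), np.float64(0.1741)]
tap at z.02: 0.1941 min 80 bg 131 cam y,z [0.048 0.561] y(z)= [np.float64(0.1995), np.float64(0.1968), np.float64(0.1941), np.float64(0.1914), np.float64(0.1887)]
```

Emit:
move_arm(motion=[[[-0.02,-0.04,0],[0,0,0],60],[[-0.05,-0.085,0],[0,0,0],36],[[-0.08,-0.13,-0.01],[0,0,0],36],[[-0.11,-0.17,-0.03],[0,0,0],36],[[-0.14,-0.21,-0.05],[0,0,0],36],[[-0.16,-0.25,-0.08],[0,0,0],36],[[-0.166,-0.26,-0.12],[0,0,0],36],[[-0.166,-0.26,-0.17],[0,0,0],36],[[-0.166,-0.26,-0.22],[0,0,0],36],[[-0.166,-0.26,-0.27],[0,0,0],36],[[-0.166,-0.26,-0.298],[0,0,0],36],[[-0.166,-0.26,-0.298],[0,0,0],36],[[-0.166,-0.26,-0.298],[0,0,0],36]])

```text
time: 30.27
tcp_pos: [0.4435, -0.0801, 0.1803]
eef_rot: [2.341, -2.091, -0.002]
contact_force: [0.9, 0.2, 0.4]
width: 0.421
finger_force: 0.0
```

Emit:
move_arm(motion=[[[0,0,-0.04],[0,0,0],36],[[0,0,-0.08],[0,0,0],36],[[0,0,-0.11],[0,0,0],36],[[0,0,-0.124],[0,0,0],36],[[0,0,-0.124],[0,0,0],36],[[0,0,-0.124],[0,0,0],25],[[0,0,-0.124],[0,0,0],15],[[0,0,-0.124],[0,0,0],5],[[0,0,-0.124],[0,0,0],5],[[0,0,-0.124],[0,0,0],5],[[0,0,-0.124],[0,0,0],5]])

```text
time: 31.18
tcp_pos: [0.4429, -0.0804, 0.0831]
eef_rot: [2.342, -2.093, -0.0]
contact_force: [-5.5, 2.4, 5.2]
width: 0.135
finger_force: 57.3
```

```bash
python3 - <<'E'
from h import *
o=observe();print(o['tcp_pos'],o['contact_force'],o['width'])
arc((.502,-.0735),(.4435,-.0801),186.4,5.5,8)
E
```

```text
[ 0.4429409  -0.08042819  0.08308168] [-5.46104927  2.44402514  5.23470084] 0.1350733562883716
0.001 -0.007 0.061 | 0.003 -0.014 0.122 | 0.005 -0.020 0.183 | 0.008 -0.027 0.244 | 0.012 -0.033 0.306 | 0.016 -0.039 0.367 | 0.021 -0.044 0.428 | 0.026 -0.049 0.489 | 230.4 end 0.4643 -0.11930000000000002
```

Emit:
move_arm(motion=[[[0.001,-0.007,0],[0,0,0.061],5],[[0.003,-0.014,0],[0,0,0.122],5],[[0.005,-0.02,0],[0,0,0.183],5],[[0.008,-0.027,0],[0,0,0.244],5],[[0.012,-0.033,0],[0,0,0.306],5],[[0.016,-0.039,0],[0,0,0.367],5],[[0.021,-0.044,0],[0,0,0.428],5],[[0.026,-0.049,0],[0,0,0.489],5],[[0.026,-0.049,0],[0,0,0.489],5],[[0.026,-0.049,0],[0,0,0.489],5],[[0.026,-0.049,0],[0,0,0.489],20],[[0.026,-0.049,0],[0,0,0.489],36],[[0.026,-0.049,0],[0,0,0.489],36],[[0.026,-0.049,0],[0,0,0.489],36],[[0.026,-0.049,0.04],[0,0,0.489],36],[[0.026,-0.049,0.09],[0,0,0.489],36],[[0.026,-0.049,0.14],[0,0,0.489],36],[[0.026,-0.049,0.19],[0,0,0.489],36],[[0.026,-0.049,0.24],[0,0,0.489],36],[[0.026,-0.049,0.27],[0,0,0.489],36]])

```text
time: 32.85
tcp_pos: [0.4653, -0.1201, 0.3025]
eef_rot: [-2.954, 1.064, -0.009]
contact_force: [0.8, 0.5, -0.0]
width: 0.427
finger_force: 0.0
```

Emit:
move_arm(motion=[[[0.01,0.03,0.03],[0,0,-0.489],60],[[0.03,0.07,0.07],[0,0,-0.489],85],[[0.05,0.11,0.11],[0,0,-0.489],85],[[0.08,0.15,0.15],[0,0,-0.489],85],[[0.11,0.19,0.15],[0,0,-0.489],85],[[0.14,0.23,0.15],[0,0,-0.489],85],[[0.14,0.28,0.15],[0,0,-0.489],85],[[0.14,0.33,0.15],[0,0,-0.489],85],[[0.14,0.38,0.15],[0,0,-0.489],85],[[0.14,0.418,0.15],[0,0,-0.489],85],[[0.14,0.418,0.15],[0,0,-0.489],85],[[0.14,0.418,0.15],[0,0,-0.489],85],[[0.14,0.418,0.15],[0,0,-0.489],85]])

```text
time: 33.93
tcp_pos: [0.5762, 0.2148, 0.4173]
eef_rot: [2.342, -2.093, 0.0]
contact_force: [0.2, -0.1, -0.4]
width: 0.997
finger_force: 0.0
```

```bash
python3 - <<'E'
from h import *
p=snap('wrist','w13.png'); dips(p,.190,.190)
g=cv2.cvtColor(p['color'],cv2.COLOR_RGB2GRAY).astype(float)
for y in np.arange(.178,.202,.0015):
    uv=np.array([proj(p,(x,y,.045)) for x in np.arange(.56,.604,.003)])
    print('%.4f'%y,map_coordinates(g,[uv[:,1],uv[:,0]],order=1).astype(int).tolist())
s=snap('scene');d=snap('side')
for l in ['pot','grip','tray','spout']:
    q=[(q,r[0]['at']) for q in (s,d,p) for r in [place_of(q,l)] if r and r[0]['confidence']>.3]
    print(l,tri(q).round(4) if len(q)>1 else '')
print(observe()['contact_force'])
E
```

```text
car at z.02: 0.1902 min 88 bg 128 cam y,z [0.134 0.56 ] y(z)= [np.float64(0.1922), np.float64(0.1912), np.float64(0.1902), np.float64(0.1891), np.float64(0.1881)]
tap at z.02: 0.1900 min 85 bg 134 cam y,z [0.134 0.56 ] y(z)= [np.float64(0.192), np.float64(0.191), np.float64(0.19), np.float64(0.189), np.float64(0.1879)]
0.1780 [135, 161, 129, 116, 125, 135, 135, 134, 135, 136, 133, 117, 79, 60, 60]
0.1795 [135, 158, 129, 112, 123, 133, 134, 133, 134, 136, 134, 125, 84, 60, 59]
0.1810 [135, 157, 130, 108, 122, 132, 134, 132, 134, 136, 134, 130, 90, 60, 58]
0.1825 [135, 156, 130, 106, 121, 129, 134, 132, 133, 133, 132, 128, 90, 60, 58]
0.1840 [138, 157, 128, 101, 114, 122, 129, 128, 125, 124, 123, 116, 83, 61, 59]
0.1855 [141, 157, 123, 91, 98, 105, 120, 120, 107, 104, 101, 94, 76, 66, 66]
0.1870 [139, 158, 118, 82, 84, 88, 116, 116, 89, 85, 84, 82, 74, 72, 73]
0.1885 [136, 157, 116, 84, 84, 91, 115, 119, 91, 90, 92, 90, 78, 74, 76]
0.1900 [140, 154, 119, 95, 100, 110, 121, 126, 110, 113, 114, 109, 84, 74, 76]
0.1915 [148, 152, 123, 106, 115, 126, 128, 131, 129, 132, 130, 124, 88, 75, 75]
0.1930 [148, 150, 125, 107, 121, 132, 131, 133, 135, 137, 136, 129, 88, 74, 75]
0.1945 [142, 149, 127, 108, 123, 133, 132, 133, 136, 138, 137, 129, 86, 74, 75]
0.1960 [133, 148, 129, 108, 125, 133, 132, 133, 136, 138, 137, 129, 86, 73, 75]
0.1975 [128, 147, 126, 108, 126, 133, 132, 133, 135, 138, 137, 130, 90, 74, 76]
0.1990 [126, 144, 123, 106, 120, 129, 129, 131, 133, 135, 132, 130, 95, 76, 77]
0.2005 [115, 130, 113, 101, 110, 117, 119, 122, 123, 125, 122, 122, 93, 80, 81]
0.2020 [100, 104, 99, 95, 100, 101, 102, 103, 107, 109, 105, 102, 91, 87, 88]
pot [0.5141 0.1856 0.0343]
grip [0.4984 0.1914 0.1649]
tray [0.5071 0.2001 0.0497]
spout [0.5362 0.1869 0.1628]
[-0.55277876 -0.18112123 -0.15503426]
```

The two pointers line up within 0.5 mm, the pot is upright in the tray and the robot is clear, so I'm handing the job in.

```bash
python3 -c "
from station import *
print(close_job())"
```

```text
the job is handed in; nothing more can be done
None
```

I set the glue pot upright in the tray with its handle along the bed, released it, and cranked the carriage up in two grasps until its pointer measured within about 0.5 mm of the tap's. I then handed the job in; no verdict came back.

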